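# Refill the glue-stick dispenser beside the printers

### The job

Refill the sloping gravity-feed dispenser with the two capped glue sticks from the rack, one after the other: the thick stick first, so that it rolls down to the stop and will be the first to come out, then the slim one so that it rests right behind it. Leave the necked oil bottle lying in the rack.

Things in the scene. Friction and masses are not known exactly. Their poses are not given: they have to be found in the camera images.
- thick_stick: Thick glue stick: plain cylinder 40 mm in diameter, 92 mm long, white with a grey cap of the same diameter on its +x end, about 80 g. Origin at its centre, x along its axis (y and z turn as it rolls). It starts lying level in one place of the rack, axis parallel to the rack's x, centre 34 mm above the table. Grip it from above across its diameter at mid-length.
- slim_stick: Slim glue stick: the same white and grey cylinder, but 28 mm in diameter, 92 mm long, about 40 g. Origin at its centre, x along its axis. It starts lying in another place of the rack, axis parallel to the rack's x, centre 27 mm above the table.
- oil_bottle: Oil bottle, not to be loaded: white, lying in the remaining place of the rack, 34 mm in diameter over 70 mm of length, then a neck and black nozzle 12 mm thick, 30 mm long, towards +x. Origin on its axis, 40 mm from the flat bottom, 30 mm above the table; x along its axis. About 60 g.
- rack: Black rack fixed to the table: a 4 mm plate, 84 mm (x) by 270 mm (y), with three places at y = -90, 0, 90 mm. In each an item lies along x on two ribs 76 mm long, 16 mm high; the ribs' outer faces are 13 mm either side of the item's axis: fingers can pass beside them down to the plate. Which item lies where varies. Origin at the centre of its underside.
- dispenser: Slick brown dispenser fixed to the table: a lane 130 mm wide inside (x), 175 mm long, sloping down towards its +y at 15 degrees, side walls 34 mm above the floor, upper end open, a stop 30 mm high at the lower end. A black strap bridges the lane 19 to 41 mm uphill of the stop, 55 to 60 mm above the floor; sticks pass under it. Origin on the table, mid-width, 90 mm uphill of the stop; z up.
- load (a point): Loading point on the lane floor, mid-width, 135 mm uphill of the stop, 40 mm from the open upper end, 60 mm above the table. Open from above; the floor rises 15 degrees towards -y, so open fingers there need height. A stick let go 10 to 25 mm above the floor here, its axis along the dispenser's x, rolls down to the stop within about a second. Axes as the dispenser's.
- first_place (a point): Where the centre of the thick stick lies when it rests against the stop in the middle of the lane, 49 mm above the table. Axes as the dispenser's.
- second_place (a point): Where the centre of the slim stick lies when it rests on the lane floor against the uphill side of the thick stick. Axes as the dispenser's.

How it is judged (in metres and radians):
On the way, in this order (a step that is already met when the one before it is completed fails the run):
1. The thick stick lies at rest against the stop (x of thick_stick in the frame of first_place between -0.03 and 0.03 m and y of thick_stick in the frame of first_place between -0.012 and 0.012 m and z of thick_stick in the frame of first_place between -0.01 and 0.01 m and angle between the x axis of thick_stick and the x axis of dispenser, either way round below 0.2 rad and linear speed of thick_stick below 0.03 m/s), for 0.2 s.
2. The slim stick lies at rest behind it (all of step 1 and x of slim_stick in the frame of second_place between -0.03 and 0.03 m and y of slim_stick in the frame of second_place between -0.012 and 0.012 m and z of slim_stick in the frame of second_place between -0.01 and 0.01 m and angle between the x axis of slim_stick and the x axis of dispenser, either way round below 0.2 rad and linear speed of slim_stick below 0.03 m/s), for 0.2 s.
At the end, for the whole second after the job is handed in: The thick stick rests against the stop, the slim one right behind it: centres within 12 mm of their places along the lane, 30 mm across, 10 mm in height, axes within 11 degrees of square to the lane, slower than 30 mm/s. The oil bottle is within 30 mm of its start (all of step 2 and distance of oil_bottle from where it was at the start of the episode below 0.03 m); the robot touches nothing.
It fails at once if the oil bottle is shifted more than 30 mm (distance of oil_bottle from where it was at the start of the episode above 0.03 m).
It also fails if it takes over 58 s, if anything falls off the work surface, if the arm or the gripper's body presses on something with over 40 N, if the wrist force passes 120 N, or if a joint passes its speed limit or range.

### The arm

A 6-joint arm with a two-finger parallel gripper is mounted at the origin on the work surface. World frame = base frame: x ahead of the robot, y to its left, z up, the work surface at z = 0. Lengths are in m, angles in degrees, forces in N, time in s.
With the tool pointing down it reaches from about 0.35 to 0.875 m from the base axis. Payload 4.2 kg.
Tool frame: the origin (TCP) lies at the very end of the fingers, on their centre line; the grasp point (between the pads) lies 19 mm behind it; z points along the fingers, y is the line along which they close (so a half turn about z gives the same grasp; the last joint's range is limited). The gripper opens to 87 mm and grips with 3 to 60 N. Pads are 19 mm wide; open, the fingers measure 117 mm over their backs; the gripper's body (75 mm by 190 mm) begins 51 mm behind the grasp point.
Start: joints at [-55.371, 22.042, 0.453, 0, -68.411, -14.817], TCP at [0.212, -0.588, 0.223] pointing down, gripper open.
Joint ranges: [-179.83, 179.83], [-69.29, 118.12], [-61.27, 80.66], [-181.25, 117.63], [-171.15, -9.14], [-177.46, 177.46]. Speed limits (degrees/s): [159.86, 159.86, 180, 180, 180, 180].

### API

Orientations are given as a 3x3 rotation matrix whose columns are the frame's x, y, z axes.
In Python, from station import sense, cams, r gives the robot as it stands. The module is installed in compiled form; this text tells all that it offers.
- The arm moves only by the tool step_arm, never from a script. Its argument "targets" is text: rows parted by semicolons, each of 4 numbers parted by spaces: the shift along the tool's x, y, z in cm, then the turn about the tool's z in degrees. In form: x y z turn; .... A call has 1 to 12 rows; each row shifts and turns the commanded pose from where the row before left it, along the tool's axes as they then stand; what a row does not reach is not made up. A row lasts 1/12 s, in which the tool goes at most 41.7 mm and 7.16 degrees, less where a joint would pass 70% of its speed; a pose out of reach is approached as far as the arm can. A call with a gripper value outside its range is refused whole. "claw" is the finger opening in cm, from 0 to 8.7, set as the call begins (left out, the last holds). The fingers move at their own pace and stop on an object; the grip force is fixed at half the most. Time passes only in rows, so rows that do not move let the fingers close. It gives the time, the measured TCP pose, the force, the opening and the grip force at its end, in the units of the state.
- sense(): the state, without advancing time (a new reading comes with each control period).
- cams.capture(name): name is "side" or "top" or "wrist"; returns a dict with "frame" (480x640x3 uint8, blue, green, red), "vertical_fov" (degrees; the focal length in pixels is half the picture's height over the tangent of half this angle, whatever the lens; pixels are square), "cx", "cy" (the principal point, pixels), "eye" and "rotation" of the camera in the world; the wrist camera has in their place "tool_from_camera" (4x4, takes a point from camera to tool coordinates, whose origin is the TCP and whose axes are the flange's). Camera axes: x right, y down, z forward; pixel columns grow to the right and rows downward; lengths in m; the calibration is good to about 2 mm. A picture is of the moment at which its call begins: read the wrist's pose just before it. There is no depth.
- r.finish_job(): hands the job in; it is judged then, once.
The state is a dict: "time_s": time; "joints": joint angles; "joint_velocities": joint speeds; "effort": joint torques, N m; "tcp_pos": TCP position; "ee_rot": TCP orientation; "wrist_force": force on the tool from outside, world axes, zero at the start; "moment": the same for the moment, N m; "gripper_width": opening from 0.0 (shut) to 1.0 (fully open); "gripper_force": force on a finger pad.
Only numpy, scipy, OpenCV 4.12 (cv2) and the standard library are available. Lean on these libraries where they do the work, as an engineer would, in place of code of your own. Each camera call takes 0.05 s, during which the arm holds its last target. There are 200 camera calls.

## Working session

There is one attempt and no reset: what is moved stays moved. The work goes in short steps, Python scripts to look and compute and a tool call to move; the robot and the scene stay as the last step left them, time stands still between calls to the robot, and variables do not carry over. Pictures are saved under pics/ and viewed, at most 10 in all, crops included, and the job is handed in when it is done.

Besides the shell and the picture viewer there is one more tool, called by a JSON object that holds its "api" and its "payload", one argument or row to a line. step_arm: Moves the arm, as the interface text tells. Its arguments: {"type":"object","properties":{"targets":{"type":"string"},"claw":{"type":"number"}},"required":["targets"]}

```bash
mkdir -p pics
cat > h.py <<'E'
import numpy as np, cv2
from station import sense, cams, r
def cap(n,save=None):
    s=sense(); c=cams.capture(n)
    if save: cv2.imwrite('pics/'+save,c['frame'])
    f=240/np.tan(np.radians(c['vertical_fov'])/2)
    if n=='wrist':
        T=c['tool_from_camera']; R=np.array(s['ee_rot']).reshape(3,3)
        T=np.array(T); c['rotation']=R@T[:3,:3]; c['eye']=R@T[:3,3]+np.array(s['tcp_pos'])
    c['f']=f; return c
def ray(c,u,v):
    d=np.array([(u-c['cx'])/c['f'],(v-c['cy'])/c['f'],1.]); return np.array(c['rotation'])@d
def onz(c,u,v,z):
    e=np.array(c['eye']); d=ray(c,u,v); return e+d*(z-e[2])/d[2]
def proj(c,p):
    q=np.array(c['rotation']).T@(np.array(p)-np.array(c['eye'])); return c['f']*q[:2]/q[2]+[c['cx'],c['cy']]
E
python3 - <<'E'
from h import *
np.set_printoptions(precision=4,suppress=True)
s=sense();print(s['time_s'],np.array(s['ee_rot']),s['tcp_pos'])
for n in ['top','side']:
    c=cap(n,n+'0.png');print(n,c['f'],c['cx'],c['cy'],c['eye'],np.array(c['rotation']))
    np.savez(n+'0.npz',**{k:np.array(v) for k,v in c.items()})
E
```

```text
0.0 [[-0.9409 -0.3388 -0.0008]
 [-0.3388  0.9409  0.002 ]
 [ 0.0001  0.0022 -1.    ]] [ 0.2117 -0.5874  0.2215]
top 501.29677079429234 315.6469848164202 240.83291648234717 [ 0.4723 -0.0001  1.0036] [[-0.0288 -0.9969  0.0732]
 [-0.9996  0.029   0.001 ]
 [-0.0031 -0.0732 -0.9973]]
side 565.7969991725299 315.89366388358775 230.5384728158199 [0.4843 0.9128 0.6403] [[-0.9973 -0.0496  0.0538]
 [-0.0719  0.5305 -0.8446]
 [ 0.0134 -0.8462 -0.5327]]
```

View pics/top0.png

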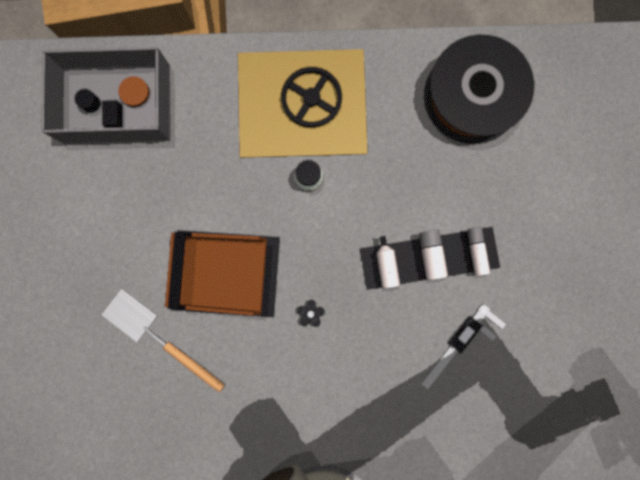

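View pics/side0.png

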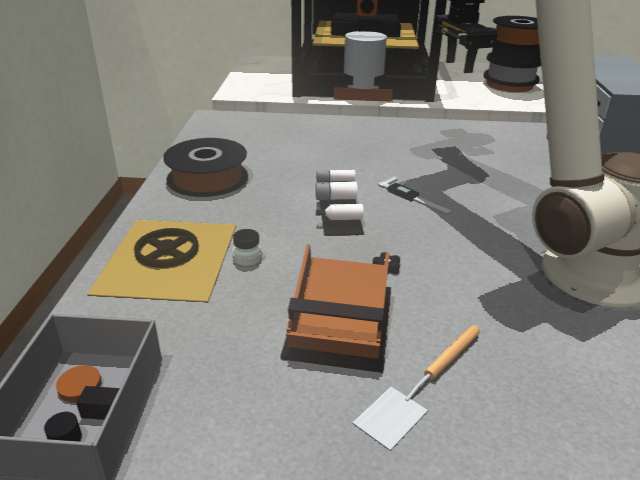

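Run:
```python
from h import *
np.set_printoptions(precision=4,suppress=True)
t=dict(np.load('top0.npz'));I=t['frame']
a=cv2.resize(I[220:325,160:285],None,fx=3.2,fy=4,interpolation=cv2.INTER_CUBIC)
b=cv2.resize(I[220:325,355:505],None,fx=2.6,fy=4,interpolation=cv2.INTER_CUBIC)
cv2.imwrite('pics/crop.png',np.hstack([a,b]));print(a.shape,b.shape)
hsv=cv2.cvtColor(I,cv2.COLOR_BGR2HSV)
roi=np.zeros(I.shape[:2],np.uint8);roi[215:300,350:510]=1
w=((I.min(2)>150)&(roi>0)).astype(np.uint8)
n,l,st,ce=cv2.connectedComponentsWithStats(w)
for i in range(1,n):
    if st[i,4]<60: continue
    rc=cv2.minAreaRect(np.argwhere(l==i)[:,::-1].astype(np.float32));print('white',rc,st[i],onz(t,*rc[0],.045)[:2])
k=((I.max(2)<60)&(roi>0)).astype(np.uint8)
k=cv2.morphologyEx(k|w,cv2.MORPH_CLOSE,np.ones((5,5)))
k=cv2.morphologyEx(k,cv2.MORPH_OPEN,np.ones((3,3)))
cs,_=cv2.findContours(k,0,2);c=max(cs,key=cv2.contourArea)
rc=cv2.minAreaRect(c);P=np.array([onz(t,*p,.004)[:2] for p in cv2.boxPoints(rc)])
print('rack',rc,P,P.mean(0))
br=(hsv[...,1]>120)&(hsv[...,0]<18);m=np.zeros(I.shape[:2],bool);m[225:325,160:290]=1
br=(br&m).astype(np.uint8);cs,_=cv2.findContours(br,0,2);c=max(cs,key=cv2.contourArea);print('disp',cv2.minAreaRect(c),cv2.boxPoints(cv2.minAreaRect(c)))
```

```text
(420, 400, 3) (420, 390, 3)
white ((481.10400390625, 258.9991760253906), (32.591888427734375, 12.522790908813477), 78.2317123413086) [474 243  17  33 383] [ 0.4988 -0.3142]
white ((388.4324645996094, 266.5946044921875), (42.08613967895508, 15.12470531463623), 80.53767395019531) [380 246  20  42 594] [ 0.4894 -0.1367]
white ((435.99267578125, 262.45111083984375), (32.83268737792969, 17.553619384765625), 81.46923065185547) [426 246  21  34 563] [ 0.4947 -0.2278]
rack ((429.27789306640625, 256.3711853027344), (51.162864685058594, 134.12237548828125), 82.23483276367188) [[ 0.5447 -0.0866]
 [ 0.5734 -0.3539]
 [ 0.4717 -0.3621]
 [ 0.4435 -0.0968]] [ 0.5083 -0.2248]
disp ((222.75146484375, 272.8988037109375), (83.42890930175781, 78.93016815185547), 4.635463237762451) [[177.984  308.8636]
 [184.3629 230.1916]
 [267.5189 236.934 ]
 [261.1401 315.606 ]]
```

View pics/crop.png

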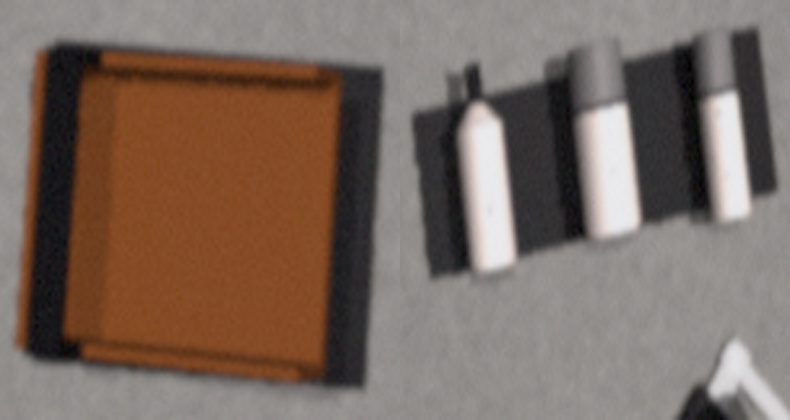

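Run:
```python
from h import *
np.set_printoptions(precision=4,suppress=True)
t=dict(np.load('top0.npz'))
R=lambda u,v:(355+(u-400)/2.6,220+v/4); L=lambda u,v:(160+u/3.2,220+v/4)
for n,a,b,z in [('thick',(597,38),(615,238),.034),('slim',(713,28),(733,220),.027)]:
    A,B=onz(t,*R(*a),z),onz(t,*R(*b),z);d=A-B;print(n,(A+B)/2,np.linalg.norm(d),np.degrees(np.arctan2(d[1],d[0])))
A,B=onz(t,*L(340,75),.0704),onz(t,*L(325,375),.0704);d=A-B
print('upper',A,B,np.linalg.norm(d),np.degrees(np.arctan2(d[1],d[0])))
for z,a,b in [(.075,(47,50),(28,350)),(.075,(103,45),(80,350)),(.0,(383,68),(362,385))]:
    A2,B2=onz(t,*L(*a),z),onz(t,*L(*b),z);e=A2-B2;print(A2,B2,np.linalg.norm(e),np.degrees(np.arctan2(e[1],e[0])))
x=d/np.linalg.norm(d);y=np.array([-x[1],x[0],0]);ld=(A+B)/2+y*.04*np.cos(np.radians(15));ld[2]=.06
print('load',ld)
s=dict(np.load('side0.npz'))
th=np.radians(15);dz=y*np.cos(th)-np.array([0,0,np.sin(th)])
stop=ld+.135*dz
print('stop',stop,stop[2])
for p in (A,B,ld,stop): print('side px',proj(s,p),'top',proj(t,p))
```

```text
thick [ 0.5106 -0.2277  0.034 ] 0.09748450399123823 5.245367318816895
slim [ 0.5151 -0.3172  0.027 ] 0.09451151557048017 6.095278738685709
upper [0.5475 0.0929 0.0704] [0.4088 0.1045 0.0704] 0.139190839204542 -4.806820568494482
[0.5637 0.2626 0.075 ] [0.4254 0.2747 0.075 ] 0.13886046533330948 -4.990227229557909
[0.5651 0.23   0.075 ] [0.4245 0.2447 0.075 ] 0.1413518995675431 -5.993075173208311
[0.5559 0.0728 0.    ] [0.3984 0.0896 0.    ] 0.15837600473727428 -6.072543234959513
load [0.4813 0.1372 0.06  ]
stop [0.4923 0.2672 0.0251] 0.025059428911159698
side px [309.2903 255.5121] top [266.25 238.75]
side px [388.3751 263.4782] top [261.5625 313.75  ]
side px [345.7921 277.3232] top [243.9885 274.9287]
side px [335.4779 345.6269] top [179.9044 271.3374]
```

Run:
```python
from h import *
I=np.load('side0.npz')['frame']
cv2.imwrite('pics/crop2.png',cv2.resize(I[160:370,270:415],None,fx=2.8,fy=2.8,interpolation=cv2.INTER_CUBIC))
```

```text
(no output)
```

View pics/crop2.png

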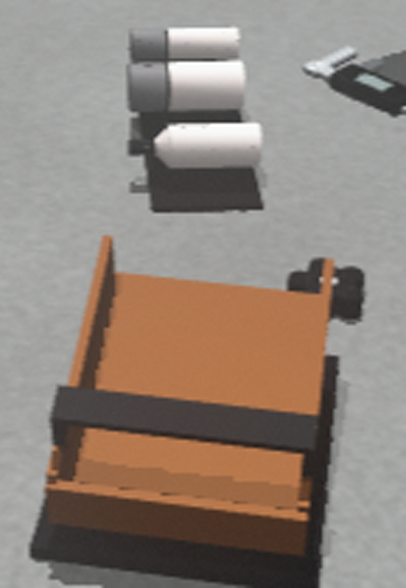

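{"api": "step_arm", "payload": {
  "targets": "0 0 0 7; 0 0 0 6.8; -3 2.8 0 0; -3 2.8 0 0; -3 2.8 0 0; -3 2.8 0 0; -3 2.8 0 0; -3 2.8 0 0; -3 2.8 0 0; -3 2.8 0 0; -3 2.8 0 0; -3 2.8 0 0",
  "claw": 6.5
}}

```text
time_s: 1.1
tcp_pos: [0.4816, -0.2762, 0.2223]
ee_rot: [[-0.994, -0.105, -0.001], [-0.105, 0.994, 0.0], [0.001, 0.0, -1.0]]
wrist_force: [-0.2, -0.7, 0.1]
gripper_width: 0.748
gripper_force: 0.0
```

{"api": "step_arm", "payload": {
  "targets": "-3 3 0 0; 0 0 0 0; 0 0 0 0"
}}

```text
time_s: 1.35
tcp_pos: [0.5081, -0.2437, 0.2218]
ee_rot: [[-0.994, -0.109, -0.001], [-0.109, 0.994, 0.0], [0.001, 0.001, -1.0]]
wrist_force: [-0.4, -0.7, -0.1]
gripper_width: 0.748
gripper_force: 0.0
```

Run:
```python
from h import *
np.set_printoptions(precision=4,suppress=True)
c=cap('wrist','w1.png');print(c['eye'],c['rotation'],c['f'],c['cx'],c['cy'])
np.savez('w1.npz',**{k:np.array(v) for k,v in c.items()})
s=sense();print(s['tcp_pos'],s['ee_rot'],s['gripper_width'])
```

```text
[ 0.4387 -0.2513  0.3851] [[-0.1082  0.9607  0.2558]
 [ 0.9941  0.1046  0.0276]
 [-0.0002  0.2572 -0.9663]] 378.43156070310545 320.57641549281647 245.0146495556798
[ 0.5072 -0.2448  0.222 ] [[-0.9943 -0.1066 -0.0014]
 [-0.1066  0.9943  0.0004]
 [ 0.0013  0.0005 -1.    ]] 0.7437502815376799
```

View pics/w1.png

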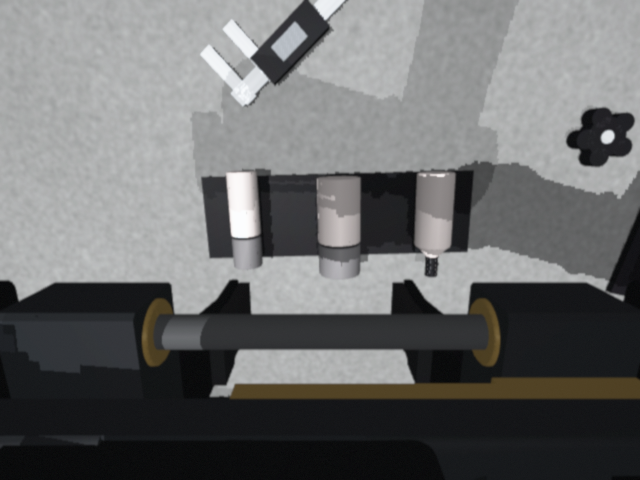

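The wrist view shows the thick stick from (338,177) to (340,275), the slim one from (242,171) to (247,267), and the bottle on the right at (435,222).

Run:
```python
from h import *
np.set_printoptions(precision=4,suppress=True)
c=dict(np.load('w1.npz'))
for n,a,b,z in [('thick',(338.5,177),(340,275),.036),('slim',(242,171),(247,267),.029)]:
    A,B=onz(c,*a,z),onz(c,*b,z);d=B-A;print(n,(A+B)/2,np.linalg.norm(d),np.degrees(np.arctan2(d[1],d[0])))
    T=np.array([.5072,-.2448,.222]);R=np.array([[-.9943,-.1066],[-.1066,.9943]])
    print(R.T@((A+B)/2-T)[:2]*100)
```

```text
thick [ 0.5124 -0.2256  0.036 ] 0.09441220884667428 7.799234854196109
[-0.7203  1.8564]
slim [ 0.5168 -0.316   0.029 ] 0.09339390302599786 6.187109618379827
[-0.1956 -7.183 ]
```

{"api": "step_arm", "payload": {
  "targets": "-0.6 1.8 0 0; 0 0 3.8 0; 0 0 3.8 0; 0 0 3.8 0; 0 0 3.5 0; 0 0 2.8 0; 0 0 1.9 0; 0 0 1 0; 0 0 0 0; 0 0 0 0"
}}

```text
time_s: 2.23
tcp_pos: [0.5111, -0.2281, 0.0169]
ee_rot: [[-0.995, -0.104, 0.0], [-0.104, 0.995, -0.0], [-0.0, -0.0, -1.0]]
wrist_force: [0.5, -0.7, 0.8]
gripper_width: 0.747
gripper_force: 0.0
```

{"api": "step_arm", "payload": {
  "targets": "0 0 0 0; 0 0 0 0; 0 0 0 0; 0 0 0 0; 0 0 0 0; 0 0 0 0; 0 0 0 0; 0 0 0 0; 0 0 0 0",
  "claw": 3.2
}}

```text
time_s: 2.98
tcp_pos: [0.5116, -0.2264, 0.0174]
ee_rot: [[-0.994, -0.105, 0.001], [-0.105, 0.994, 0.0], [-0.001, 0.0, -1.0]]
wrist_force: [-1.0, 5.7, 5.3]
gripper_width: 0.453
gripper_force: 29.9
```

{"api": "step_arm", "payload": {
  "targets": "0 0 -1 0; 0 0 -2 0; 0 0 -3 0; 0 0 -3 0; 0 0 -3 0; 0 0 -3 0; 0 0 0 0; 0 0 0 0"
}}

```text
time_s: 3.65
tcp_pos: [0.5121, -0.2275, 0.1692]
ee_rot: [[-0.995, -0.105, 0.005], [-0.105, 0.995, -0.001], [-0.005, -0.001, -1.0]]
wrist_force: [-0.3, -0.3, -1.2]
gripper_width: 0.449
gripper_force: 29.9
```

{"api": "step_arm", "payload": {
  "targets": "0 0 0 5.7; 0 0 0 5.7; 0.65 3.6 0 0; 0.65 3.6 0 0; 0.65 3.6 0 0; 0.65 3.6 0 0; 0.65 3.6 0 0; 0.65 3.6 0 0; 0.65 3.6 0 0; 0.65 3.6 0 0; 0.65 3.6 0 0; 0.65 3.6 0 0"
}}

```text
time_s: 4.65
tcp_pos: [0.4789, 0.1384, 0.1655]
ee_rot: [[-0.996, 0.094, -0.002], [0.094, 0.996, -0.001], [0.002, -0.002, -1.0]]
wrist_force: [1.3, -0.8, -0.9]
gripper_width: 0.449
gripper_force: 29.9
```

{"api": "step_arm", "payload": {
  "targets": "0 0 0 0; 0 0 2 0; 0 0 2 0; 0 0 2 0; 0 0 1 0; 0 0 0 0; 0 0 0 0; 0 0 0 0"
}}

```text
time_s: 5.32
tcp_pos: [0.4806, 0.1372, 0.0969]
ee_rot: [[-0.996, 0.094, 0.0], [0.094, 0.996, -0.0], [-0.0, -0.0, -1.0]]
wrist_force: [-0.2, 0.8, -0.2]
gripper_width: 0.45
gripper_force: 29.9
```

Run:
```python
from h import *
a=cap('side')['frame'][150:390,260:440];b=cap('top')['frame'][210:330,150:300]
cv2.imwrite('pics/p1.png',np.hstack([cv2.resize(a,(360,480)),cv2.resize(b,(440,480)[:1]+(352,),interpolation=cv2.INTER_CUBIC)if 0 else cv2.resize(b,(430,480))]))
```

```text
(no output)
```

View pics/p1.png

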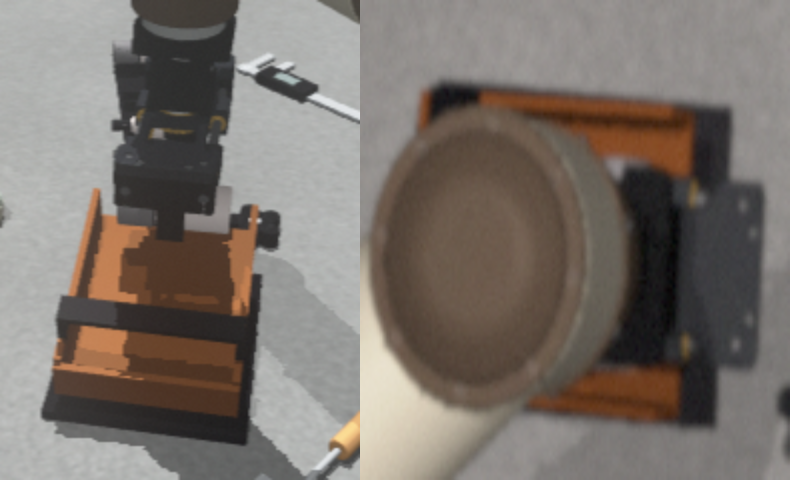

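The stick hangs centred over the upper lane between the side walls (side view at about (175,215)). I lower it and release.

{"api": "step_arm", "payload": {
  "targets": "0 0 1 0; 0 0 0.9 0; 0 0 0 0; 0 0 0 0; 0 0 0 0"
}}

```text
time_s: 5.83
tcp_pos: [0.4805, 0.1374, 0.0779]
ee_rot: [[-0.996, 0.094, 0.0], [0.094, 0.996, 0.0], [-0.0, 0.0, -1.0]]
wrist_force: [-0.6, 0.2, -0.1]
gripper_width: 0.452
gripper_force: 29.9
```

{"api": "step_arm", "payload": {
  "targets": "0 0 0 0; 0 0 0 0; 0 0 0 0; 0 0 -0.5 0; 0 0 -1 0; 0 0 -2 0; 0 0 -3 0; 0 0 -3 0; 0 0 -3 0; 0 0 0 0; 0 0 0 0",
  "claw": 6
}}

```text
time_s: 6.75
tcp_pos: [0.4812, 0.1379, 0.205]
ee_rot: [[-0.996, 0.094, 0.005], [0.094, 0.996, 0.003], [-0.004, 0.003, -1.0]]
wrist_force: [-0.7, -0.2, 0.0]
gripper_width: 0.693
gripper_force: 0.0
```

{"api": "step_arm", "payload": {
  "targets": "0 0 0 -5.7; 0 0 0 -5.7; 0 -3.8 0 0; 0 -3.8 0 0; 0 -3.8 0 0; 0 -3.8 0 0; 0 -3.8 0 0; 0 -3.8 0 0; 0 -3.8 0 0; 0 -3.8 0 0; 0 -3.8 0 0; 0 -3.8 0 0",
  "claw": 5
}}

```text
time_s: 7.75
tcp_pos: [0.5191, -0.2423, 0.2012]
ee_rot: [[-0.995, -0.105, -0.003], [-0.105, 0.995, 0.001], [0.002, 0.001, -1.0]]
wrist_force: [1.6, 0.1, 0.7]
gripper_width: 0.574
gripper_force: 0.0
```

Run:
```python
from h import *
np.set_printoptions(precision=4,suppress=True)
A=cap('side');B=cap('top');a=A['frame'][230:390,270:410];b=B['frame'][210:330,150:300]
np.savez('top2.npz',**{k:np.array(v) for k,v in B.items()});np.savez('side2.npz',**{k:np.array(v) for k,v in A.items()})
cv2.imwrite('pics/p2.png',np.hstack([cv2.resize(a,(360,411)),cv2.resize(b,(430,411))]))
T=np.array(sense()['tcp_pos']);R=np.array(sense()['ee_rot']).reshape(3,3);print(T,R[:,0],R.T@(np.array([.516,-.3165,.029])-T)*100)
# expected thick stick centre
x=np.array([np.cos(np.radians(-5.2)),np.sin(np.radians(-5.2)),0]);y=np.array([-x[1],x[0],0])
l=np.array([.4813,.1372,.06]);th=np.radians(15);dn=y*np.cos(th)-[0,0,np.sin(th)];nn=y*np.sin(th)+[0,0,np.cos(th)]
c=l+.115*dn+.02*nn;print('exp',c,proj(A,c),proj(B,c))
```

```text
[ 0.5192 -0.2448  0.2005] [-0.9951 -0.0988  0.0032] [ 0.9757 -7.1045 17.1559]
exp [0.4918 0.253  0.0496] [336.6567 327.4671] [183.8361 271.1897]
```

View pics/p2.png

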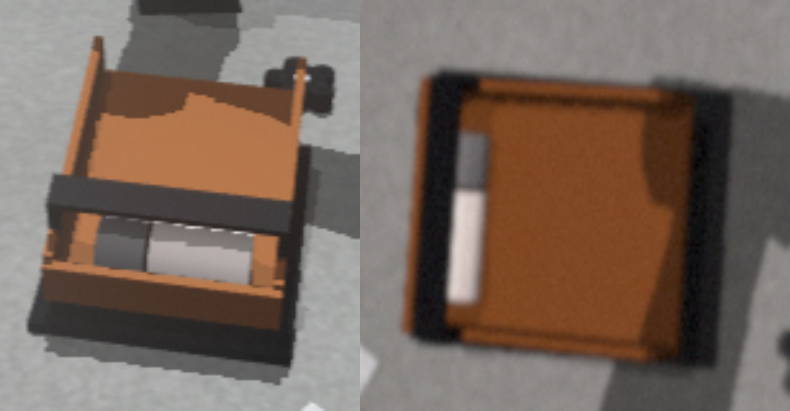

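The thick stick lies parallel to the strap against the stop, at about (470,220) in the right panel. Next is the slim stick.

{"api": "step_arm", "payload": {
  "targets": "0.5 -3.6 0 0; 0.5 -3.5 0 0; 0 0 3.8 0; 0 0 3.8 0; 0 0 3.8 0; 0 0 3.3 0; 0 0 2.3 0; 0 0 1.4 0; 0 0 0.7 0; 0 0 0 0; 0 0 0 0"
}}

```text
time_s: 8.77
tcp_pos: [0.5177, -0.312, 0.0116]
ee_rot: [[-0.994, -0.105, -0.0], [-0.105, 0.994, -0.0], [0.0, -0.0, -1.0]]
wrist_force: [0.2, 1.0, 0.5]
gripper_width: 0.573
gripper_force: 0.0
```

{"api": "step_arm", "payload": {
  "targets": "0 0 0 0; 0 0 0 0; 0 0 0 0; 0 0 0 0; 0 0 0 0; 0 0 0 0; 0 0 0 0; 0 0 0 0; 0 0 0 0",
  "claw": 2
}}

```text
time_s: 9.52
tcp_pos: [0.5189, -0.315, 0.0137]
ee_rot: [[-0.994, -0.105, 0.004], [-0.105, 0.994, -0.004], [-0.004, -0.004, -1.0]]
wrist_force: [-1.4, -8.3, 3.6]
gripper_width: 0.316
gripper_force: 29.8
```

{"api": "step_arm", "payload": {
  "targets": "0 0 -1 0; 0 0 -2 0; 0 0 -3 0; 0 0 -3 0; 0 0 -3 0; 0 0 -3 0; 0 0 0 0; 0 0 0 0"
}}

```text
time_s: 10.18
tcp_pos: [0.5186, -0.3124, 0.1643]
ee_rot: [[-0.994, -0.105, 0.005], [-0.105, 0.995, -0.001], [-0.005, -0.002, -1.0]]
wrist_force: [0.3, 0.6, -1.4]
gripper_width: 0.316
gripper_force: 29.8
```

{"api": "step_arm", "payload": {
  "targets": "0 0 0 5.7; 0 0 0 5.7; 0.66 3.7 0 0; 0.66 3.7 0 0; 0.66 3.7 0 0; 0.66 3.7 0 0; 0.66 3.7 0 0; 0.66 3.7 0 0; 0.66 3.7 0 0; 0.66 3.7 0 0; 0.66 3.7 0 0; 0.66 3.7 0 0"
}}

```text
time_s: 11.18
tcp_pos: [0.485, 0.0638, 0.1605]
ee_rot: [[-0.996, 0.094, -0.002], [0.094, 0.996, -0.001], [0.002, -0.001, -1.0]]
wrist_force: [0.8, 0.9, -1.2]
gripper_width: 0.31
gripper_force: 29.8
```

{"api": "step_arm", "payload": {
  "targets": "0.66 3.7 0 0; 0.7 3.7 0 0; 0 0 0 0; 0 0 2 0; 0 0 2 0; 0 0 2 0; 0 0 1 0; 0 0 0 0; 0 0 0 0; 0 0 0 0"
}}

```text
time_s: 12.02
tcp_pos: [0.4802, 0.1372, 0.0919]
ee_rot: [[-0.996, 0.094, 0.0], [0.094, 0.996, 0.0], [-0.0, 0.0, -1.0]]
wrist_force: [0.5, 0.2, -0.9]
gripper_width: 0.31
gripper_force: 29.8
```

{"api": "step_arm", "payload": {
  "targets": "0 0 1 0; 0 0 0.6 0; 0 0 0 0; 0 0 0 0; 0 0 0 0"
}}

```text
time_s: 12.43
tcp_pos: [0.4803, 0.1374, 0.0761]
ee_rot: [[-0.996, 0.094, 0.001], [0.094, 0.996, 0.0], [-0.001, 0.001, -1.0]]
wrist_force: [0.3, -0.8, 0.5]
gripper_width: 0.313
gripper_force: 29.8
```

{"api": "step_arm", "payload": {
  "targets": "0 0 0 0; 0 0 0 0; 0 0 0 0; 0 0 -0.5 0; 0 0 -1 0; 0 0 -2 0; 0 0 -3 0; 0 0 -3 0; 0 0 -3 0; 0 0 0 0; 0 0 0 0",
  "claw": 4.4
}}

```text
time_s: 13.35
tcp_pos: [0.4809, 0.1379, 0.2029]
ee_rot: [[-0.996, 0.094, 0.004], [0.094, 0.996, 0.003], [-0.004, 0.003, -1.0]]
wrist_force: [-0.5, 0.6, -1.1]
gripper_width: 0.504
gripper_force: 0.0
```

{"api": "step_arm", "payload": {
  "targets": "0 -3.8 0 0; 0 -3.8 0 0; 0 -3.8 0 0; 0 -3.8 0 0; 0 -3.8 0 0; 0 -3.8 0 0; 0 0 0 0; 0 0 0 0; 0 0 0 0; 0 0 0 0"
}}

```text
time_s: 14.18
tcp_pos: [0.4585, -0.089, 0.2]
ee_rot: [[-0.996, 0.093, -0.001], [0.093, 0.996, 0.0], [0.001, -0.0, -1.0]]
wrist_force: [-0.2, -1.2, -0.1]
gripper_width: 0.505
gripper_force: 0.0
```

Run:
```python
from h import *
A=cap('side');B=cap('top');a=A['frame'][230:390,270:410];b=B['frame'][210:330,150:300]
cv2.imwrite('pics/p3.png',np.hstack([cv2.resize(a,(360,411)),cv2.resize(b,(430,411))]))
```

```text
(no output)
```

View pics/p3.png

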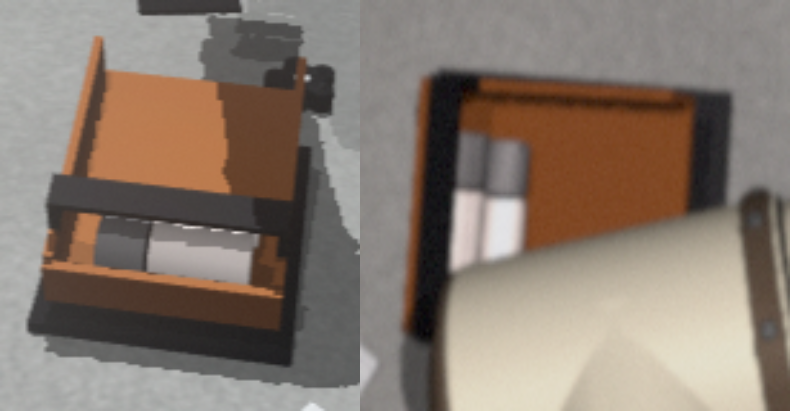

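The slim stick lies parallel to the thick one and right behind it, at about (507,190) in the right panel. The gripper is clear of both.

{"api": "step_arm", "payload": {
  "targets": "0 0 0 0; 0 0 0 0; 0 0 0 0; 0 0 0 0; 0 0 0 0; 0 0 0 0"
}}

```text
time_s: 14.78
tcp_pos: [0.4586, -0.0897, 0.2006]
ee_rot: [[-0.996, 0.094, 0.0], [0.094, 0.996, 0.0], [-0.0, 0.0, -1.0]]
wrist_force: [1.3, 0.4, -0.7]
gripper_width: 0.505
gripper_force: 0.0
```

```bash
python3 -c "
from h import *
print(r.finish_job())"
```

```text
the job is handed in; nothing more can be done
None
```

The job is handed in at about 15 s: in the last pictures the thick stick rests against the stop with the slim one right behind it, and I never gripped the oil bottle; no verdict was returned.

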